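# Put the end caps of a pile on their motors

## Task

Close the four open motors: take the stepped pile of four end caps apart and set each cap, right way up as it lies, on the motor it fits, with its spigot in the bore and its flange flat on the rim all round. Leave every motor standing upright about where it is, and do not disturb the red bottle or the dish of bushes.

Things in the scene. Friction and masses are not known exactly. Their poses are not given: they have to be found in the camera images.
- cap_66_centre (a point): The largest end cap: loose plated steel disc, 66 mm across, 15 mm high: a flange 6 mm thick above a 9 mm deep spigot, which is 55 mm across for 3 mm below the flange, then tapers to 44 mm at its foot. Point: on its axis, half-way up, 1.5 mm below the flange's underside; z up. Bottom of the pile, its foot on the table.
- cap_56_centre (a point): The second largest end cap: loose plated steel disc, 56 mm across, 15 mm high: a flange 6 mm thick above a 9 mm deep spigot, which is 45 mm across for 3 mm below the flange, then tapers to 34 mm at its foot. Point: on its axis, half-way up, 1.5 mm below the flange's underside; z up. Second from the bottom of the pile.
- cap_46_centre (a point): The second smallest end cap: loose plated steel disc, 46 mm across, 15 mm high: a flange 6 mm thick above a 9 mm deep spigot, which is 35 mm across for 3 mm below the flange, then tapers to 24 mm at its foot. Point: on its axis, half-way up, 1.5 mm below the flange's underside; z up. Third from the bottom of the pile.
- cap_36_centre (a point): The smallest end cap: loose plated steel disc, 36 mm across, 15 mm high: a flange 6 mm thick above a 9 mm deep spigot, which is 25 mm across for 3 mm below the flange, then tapers to 14 mm at its foot. Point: on its axis, half-way up, 1.5 mm below the flange's underside; z up. Top of the pile.
- motor_66_mouth (a point): The largest open motor: loose, upright, round plated housing 63 mm across, 84 mm high, copper winding seen in its open top. Point: centre of its mouth, at rim height; z is its axis, up. Bore 58 mm across, free for 10 mm below the rim. With its own cap (66 mm) home, that cap's centre lies 1.5 mm below this point and its flange overhangs the housing by 1.5 mm.
- motor_56_mouth (a point): The second largest open motor: loose, upright, round plated housing 53 mm across, 74 mm high, copper winding seen in its open top. Point: centre of its mouth, at rim height; z is its axis, up. Bore 48 mm across, free for 10 mm below the rim. With its own cap (56 mm) home, that cap's centre lies 1.5 mm below this point and its flange overhangs the housing by 1.5 mm.
- motor_46_mouth (a point): The second smallest open motor: loose, upright, round plated housing 43 mm across, 63 mm high, copper winding seen in its open top. Point: centre of its mouth, at rim height; z is its axis, up. Bore 38 mm across, free for 10 mm below the rim. With its own cap (46 mm) home, that cap's centre lies 1.5 mm below this point and its flange overhangs the housing by 1.5 mm.
- motor_36_mouth (a point): The smallest open motor: loose, upright, round plated housing 33 mm across, 52 mm high, copper winding seen in its open top. Point: centre of its mouth, at rim height; z is its axis, up. Bore 28 mm across, free for 10 mm below the rim. With its own cap (36 mm) home, that cap's centre lies 1.5 mm below this point and its flange overhangs the housing by 1.5 mm.
- thread_bottle_centre (a point): A small red bottle with white nozzle, loose, 38 mm in diameter and 131 mm high, standing upright behind the motors; the point is on its axis 65 mm above its foot. To be left alone.
- bush_dish: A loose shallow steel dish of bushes, 113 mm across and 25 mm high, standing at the right-hand front of the table; the point is the centre of its underside. To be left alone.
Things that resemble listed ones, but are neither listed nor needed, are in the scene too. What is shaped like the part that bears motor_66_mouth but green or yellow is not meant.

How it is judged:
By the outcome, as a careful person would: the job done as asked, in the order asked, and still so for the second after the job is handed in, with the robot touching nothing.
It also fails if it takes over 120 s, if anything falls off the work surface, if the arm or the gripper's body presses on something with over 40 N, if the wrist force passes 120 N, or if a joint passes its speed limit or range.

## Robot

A 6-joint arm with a two-finger parallel gripper is mounted at the origin on a cart in front of the work surface, level with it; the furniture and walls round the work are solid. World frame = base frame: x ahead of the robot, y to its left, z up, the work surface at z = 0. Lengths are in m, angles in degrees, forces in N, time in s.
With the tool pointing down it reaches from about 0.375 to 0.9 m from the base axis. Payload 3.1 kg.
Tool frame: the origin (TCP) lies between the finger pads; the fingertips stand 11 mm ahead of it and the grasp point (between the pads) lies 8 mm behind it; z points along the fingers, y is the line along which they close (so a half turn about z gives the same grasp; the last joint's range is limited). The gripper opens to 87 mm and grips with 3 to 60 N. Pads are 19 mm wide; open, the fingers measure 117 mm over their backs; the gripper's body (75 mm by 190 mm) begins 51 mm behind the grasp point.
Start: joints at [-74.57, 30.224, 82.088, -0, 67.689, -10.227], TCP at [0.271, -0.563, 0.205] pointing down, gripper open.
Joint ranges: [-176.69, 176.69], [-43.24, 126.21], [12.49, 139.97], [-82, 262], [0, 151.66], [-163.58, 163.58]. Speed limits (degrees/s): [159.86, 159.86, 180, 180, 180, 180].

## Interface

Orientations are given as a 3x3 rotation matrix whose columns are the frame's x, y, z axes.
In Python, from rig import bot gives the robot as it stands.
- The arm moves only by the tool apply_moves, never from a script. Its argument "steps" is a list that holds one entry, the list of rows, each a list of 7 numbers: the shift along the tool's x, y, z in cm, then the turn, a rotation vector about the tool's x, y, z in degrees, then the gripper command: -1 is shut, 1 is fully open, values between are in proportion. In form: [[[dx, dy, dz, rx, ry, rz, jaw], ...]]. A call has 1 to 20 rows; each row is the pose to reach, as a shift and turn from the pose commanded when the call began, along the tool's axes at that moment; what a row does not reach only later rows make up. A row lasts 1/8 s, in which the tool goes at most 62.5 mm and 10.7 degrees, less where a joint would pass 70% of its speed; a pose out of reach is approached as far as the arm can. A call with a gripper value outside its range is refused whole. The fingers move at their own pace and stop on an object; the grip force is fixed at half the most. Time passes only in rows, so rows that repeat a pose let the fingers close. It gives the time, the measured TCP pose, the force, the opening and the grip force at its end, in the units of the state.
- bot.read_state(): the state, without advancing time (a new reading comes with each control period).
- bot.capture(name): name is "side" or "top"; returns the picture (480x640x3 uint8, blue, green, red); there is no depth.
- bot.camera_model(name): a dict with "intrinsics" (3x3 intrinsics, pixels), "k1" (the pictures are not rectified: a ray, as slopes to the right and down, at radius r is drawn at 1 + k1 r^2 times it, then the intrinsics apply), "R" (3x3) and "t" (3): a world point X has camera coordinates R X + t. Camera axes: x right, y down, z forward; pixel columns grow to the right and rows downward; lengths in m; the calibration is good to about 2 mm. A picture is of the moment at which its call begins. camera_model takes no time and is no camera call.
- bot.hand_in(): hands the job in; it is judged then, once.
The state is a dict: "time_s": time; "joint_positions": joint angles; "qvel": joint speeds; "tau": joint torques, N m; "position": TCP position; "tcp_rot": TCP orientation; "force": force on the tool from outside, world axes, zero at the start; "moment": the same for the moment, N m; "opening": opening from 0.0 (shut) to 1.0 (fully open); "grasp_force": force on a finger pad.
Only numpy, scipy, OpenCV 4.12 (cv2) and the standard library are available. Lean on these libraries where they do the work, as an engineer would, in place of code of your own. Each camera call takes 0.05 s, during which the arm holds its last target. There are 200 camera calls.

## Working session

There is one attempt and no reset: what is moved stays moved. The work goes in short steps, Python scripts to look and compute and a tool call to move; the robot and the scene stay as the last step left them, time stands still between calls to the robot, and variables do not carry over. Pictures are saved under pics/ and viewed, at most 14 in all, crops included, and the job is handed in when it is done.

Besides the shell and the picture viewer there is one more tool, called after "Request:" by a JSON object that holds its "api" and its "payload". apply_moves: Moves the arm, as the interface text tells. Its arguments: {"type":"object","properties":{"steps":{"type":"array","items":{"type":"array","items":{"type":"array","items":{"type":"number"}}}}},"required":["steps"]}

```bash
mkdir -p pics
cat > h.py <<'E'
import numpy as np, cv2
from rig import bot
def ray(n,uv):
    m=bot.camera_model(n);K=np.array(m["intrinsics"]);R=np.array(m["R"]);t=np.array(m["t"])
    d=np.array([[m["k1"],0,0,0]],float)
    p=np.linalg.solve(K,[uv[0],uv[1],1])[:2];q=p.copy()
    for _ in range(30): q=p/(1+m["k1"]*(q@q))
    return -R.T@t, R.T@np.array([q[0],q[1],1])
def onz(n,uv,z):
    c,d=ray(n,uv);return c+d*(z-c[2])/d[2]
def proj(n,X):
    m=bot.camera_model(n);c=np.array(m["R"])@X+np.array(m["t"]);q=c[:2]/c[2];q=q*(1+m["k1"]*(q@q))
    return (np.array(m["intrinsics"])@[q[0],q[1],1])[:2]
E
python3 - <<'E'
from h import *
for n in("top","side"):
    cv2.imwrite(f"pics/{n}0.png",bot.capture(n)); m=bot.camera_model(n)
    print(n,m["k1"],-np.array(m["R"]).T@np.array(m["t"]),np.array(m["R"])[2],m["intrinsics"])
print(bot.read_state())
E
```

```text
top -0.17589327814986533 [0.35604837 0.16234377 1.58779111] [ 0.14196672  0.01514543 -0.98975556] [[605.78495617   0.         321.70842995]
 [  0.         605.78495617 235.74407969]
 [  0.           0.           1.        ]]
side -0.16016734035370944 [0.16846219 0.91471212 0.78089663] [ 0.38785868 -0.67604298 -0.62652337] [[544.02516549   0.         322.30027918]
 [  0.         544.02516549 234.38305684]
 [  0.           0.           1.        ]]
{'time_s': 0.1, 'joint_positions': array([-7.45684150e+01,  3.02731822e+01,  8.21492070e+01, -2.05176279e-03,
        6.76887900e+01, -1.02270824e+01]), 'qvel': array([-8.87946794e-03, -6.97882476e-02, -1.92484973e-01, -1.91151682e-05,
       -2.83346940e-02, -9.91925327e-03]), 'tau': array([ 1.11925413e-04, -4.40985954e+01, -1.77150607e+01,  6.35981304e-02,
        5.33795287e-02, -3.95259497e-05]), 'position': array([ 0.27046254, -0.56268227,  0.20457352]), 'tcp_rot': array([[ 9.01383810e-01,  4.33020701e-01, -5.48262342e-04],
       [ 4.33020936e-01, -9.01381941e-01,  1.86167205e-03],
       [ 3.11948763e-04, -1.91549012e-03, -9.99998117e-01]]), 'force': array([ 0.04248045,  0.05121981, -0.08584667]), 'moment': array([-0.00873447,  0.01531195,  0.05433486]), 'grasp_force': 0.0, 'opening': 0.9994183881889306}
```

View pics/top0.png

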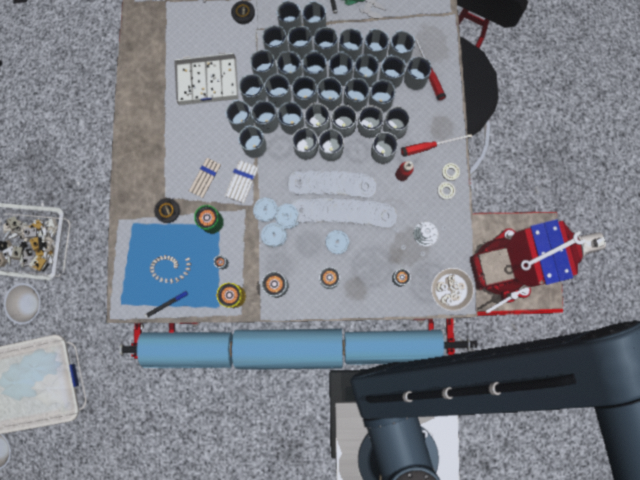

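View pics/side0.png

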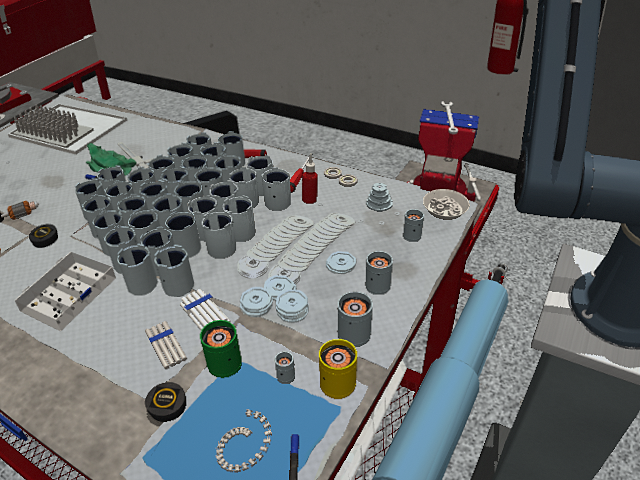

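Top view: the plated motors are at (275,284), (330,278), (402,277) and (220,262). The look-alikes are green (208,218), yellow (230,294), the many empty housings at the back and loose flat discs around (270,215) and (337,241). The stepped pile is at (427,233), bottle (405,170), dish (452,287). I'll check these in a close crop.

Run:
```python
from h import *
t=cv2.imread("pics/top0.png");s=cv2.imread("pics/side0.png")
c=lambda im,x,y,w,h,f:cv2.resize(im[y:y+h,x:x+w],None,fx=f,fy=f,interpolation=cv2.INTER_CUBIC)
a=[c(t,x-22,y-22,44,44,6) for x,y in((275,284),(330,278),(402,277),(220,262),(427,233))]+[c(s,356,172,44,44,6)]
cv2.imwrite("pics/c1.png",np.vstack([np.hstack(a[:3]),np.hstack(a[3:])]))
a=[c(s,x-25,y-25,50,50,5) for x,y in((354,310),(379,262),(413,222),(285,364),(378,195),(341,262))]
cv2.imwrite("pics/c2.png",np.vstack([np.hstack(a[:3]),np.hstack(a[3:])]))
for n,uv,z in(("66",(275,284),.084),("56",(330,278),.074),("46",(402,277),.063),("36",(220,262),.052),("pile",(427,233),.05),("bottle",(405,165),.131),("dish",(452,287),.02)):
    print(n,onz("top",uv,z).round(3))
```

```text
66 [0.453 0.304 0.084]
56 [0.466 0.167 0.074]
46 [ 0.466 -0.015  0.063]
36 [0.514 0.448 0.052]
pile [ 0.578 -0.085  0.05 ]
bottle [ 0.738 -0.025  0.131]
dish [ 0.44 -0.15  0.02]
```

View pics/c1.png

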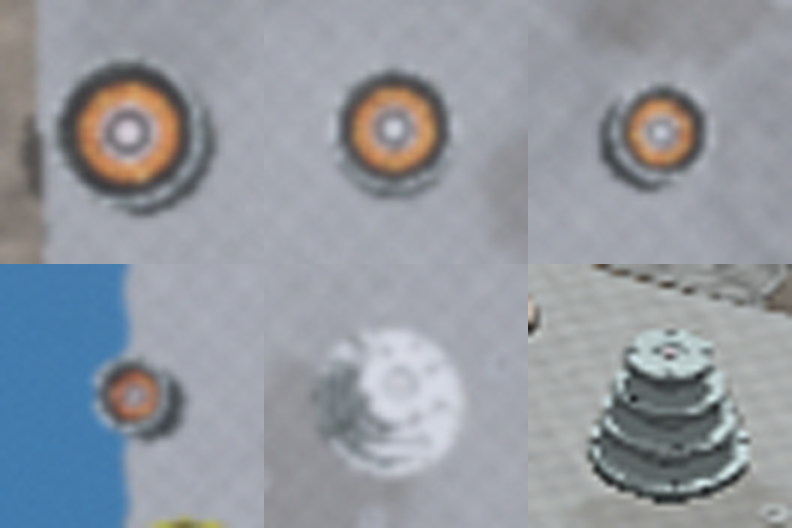

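View pics/c2.png

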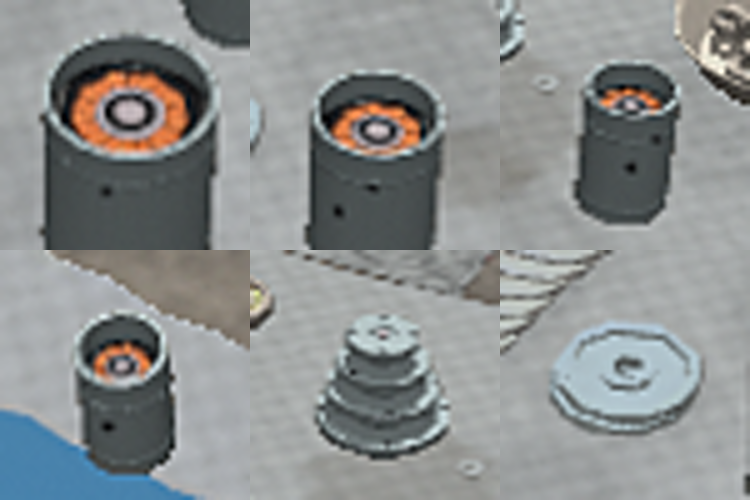

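The crops confirm the choice: four plated housings, mouths with winding, sizes descending in the order expected. Side rim centres are about (354.8,303.9), (379.2,258.8), (413.8,214.8), (284,358.8). The pile top hub is at top (427.2,230.2) and side (379,186.8).

Run:
```python
from h import *
t=cv2.imread("pics/top0.png");hsv=cv2.cvtColor(t,cv2.COLOR_BGR2HSV)
m=cv2.inRange(hsv,(3,90,90),(22,255,255))
S={"66":((354.8,303.9),.084,(275,284)),"56":((379.2,258.8),.074,(330,278)),"46":((413.8,214.8),.063,(402,277)),"36":((284,358.8),.052,(220,262))}
for k,(uv,z,(x,y)) in S.items():
    w=m[y-14:y+14,x-14:x+14];v,u=np.nonzero(w);h=cv2.convexHull(np.c_[u,v].astype(np.float32));(a,b),r=cv2.minEnclosingCircle(h)
    c=(a+x-14,b+y-14)
    print(k,"side",onz("side",uv,z).round(4),"top orange",np.round(c,1),round(r,1),onz("top",c,z-.012).round(4))
print("pile",onz("side",(379,186.8),.06).round(4),onz("top",(427.2,230.2),.06).round(4))
print("bottle base side",onz("side",(309,198),.0))
```

```text
66 side [0.454  0.3074 0.084 ] top orange [274.  283.6] 8.4 [0.4545 0.3074 0.072 ]
56 side [0.4701 0.1669 0.074 ] top orange [329.2 277.2] 7.0 [0.469  0.1687 0.062 ]
46 side [ 0.4676 -0.014   0.063 ] top orange [401.8 276.6] 5.4 [ 0.4673 -0.0159  0.051 ]
36 side [0.515  0.4498 0.052 ] top orange [219.5 261.5] 3.8 [0.5161 0.4517 0.04  ]
pile [ 0.5829 -0.0833  0.06  ] [ 0.5841 -0.0843  0.06  ]
bottle base side [ 0.75183896 -0.03953317  0.        ]
```

Request:
{"api": "apply_moves", "payload": {"steps": [[[0,0,-20,0,0,0,1],[0,0,-20,0,0,0,1],[0,0,-20,0,0,0,1],[0,0,-20,0,0,0,1],[48.9,-29.6,-20,0,0,25.6,1],[48.9,-29.6,-20,0,0,25.6,1],[48.9,-29.6,-20,0,0,25.6,1],[48.9,-29.6,-20,0,0,25.6,1],[48.9,-29.6,-20,0,0,25.6,1],[48.9,-29.6,-20,0,0,25.6,1],[48.9,-29.6,-20,0,0,25.6,1],[48.9,-29.6,-20,0,0,25.6,1],[48.9,-29.6,-20,0,0,25.6,1],[48.9,-29.6,-20,0,0,25.6,1],[48.9,-29.6,-10,0,0,25.6,1],[48.9,-29.6,-5,0,0,25.6,1],[48.9,-29.6,2,0,0,25.6,1],[48.9,-29.6,5,0,0,25.6,1],[48.9,-29.6,5,0,0,25.6,1],[48.9,-29.6,5,0,0,25.6,1]]]}}

```text
time_s: 2.6
position: [0.5844, -0.0858, 0.157]
tcp_rot: [[1.0, 0.0, 0.002], [0.0, -1.0, -0.001], [0.002, 0.001, -1.0]]
force: [0.5, 0.5, 0.7]
opening: 1.001
grasp_force: 0.0
```

Request:
{"api": "apply_moves", "payload": {"steps": [[[-0.1,-0.2,5,0,0,0,1],[-0.1,-0.2,8,0,0,0,1],[-0.1,-0.2,9.9,0,0,0,1],[-0.1,-0.2,9.9,0,0,0,1],[-0.1,-0.2,9.9,0,0,0,1]]]}}

```text
time_s: 3.22
position: [0.5845, -0.0836, 0.0592]
tcp_rot: [[1.0, 0.001, 0.005], [0.001, -1.0, -0.002], [0.005, 0.002, -1.0]]
force: [0.4, -0.1, 0.5]
opening: 1.002
grasp_force: 0.0
```

Run:
```python
from h import *
t=bot.capture("top");s=bot.capture("side")
c=lambda im,x,y,w,h,f:cv2.resize(im[y:y+h,x:x+w],None,fx=f,fy=f,interpolation=cv2.INTER_CUBIC)
cv2.imwrite("pics/c3.png",np.hstack([c(t,387,190,80,80,5),c(s,340,155,80,80,5)]))
print(bot.read_state()["position"])
```

```text
[ 0.58396796 -0.08338479  0.05868454]
```

View pics/c3.png

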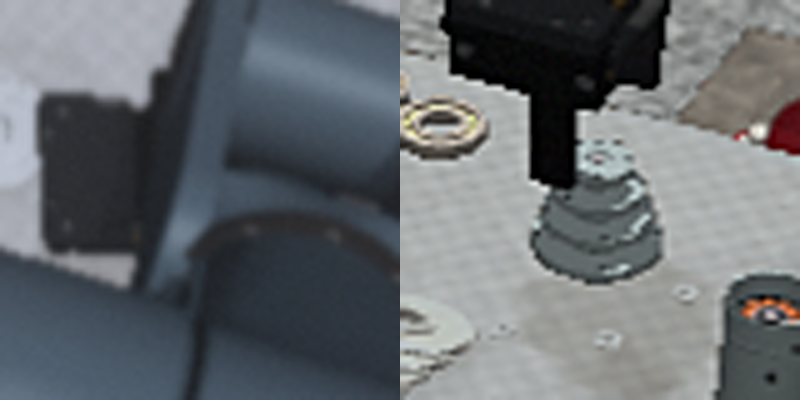

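The side view shows the near finger at about (450,187), its tip just above the second cap's flange, and the top cap between the fingers. I'll close and lift a little.

Request:
{"api": "apply_moves", "payload": {"steps": [[[0,0,0,0,0,0,-1],[0,0,0,0,0,0,-1],[0,0,0,0,0,0,-1],[0,0,0,0,0,0,-1],[0,0,0,0,0,0,-1],[0,0,0,0,0,0,-1],[0,0,0,0,0,0,-1],[0,0,-1,0,0,0,-1],[0,0,-4,0,0,0,-1],[0,0,-8,0,0,0,-1],[0,0,-11,0,0,0,-1],[0,0,-11,0,0,0,-1]]]}}

```text
time_s: 4.82
position: [0.5844, -0.0835, 0.1698]
tcp_rot: [[1.0, 0.001, 0.007], [0.001, -1.0, -0.002], [0.007, 0.002, -1.0]]
force: [0.2, -0.2, -0.3]
opening: 0.006
grasp_force: 0.0
```

```bash
cat > v.py <<'E'
from h import *
import sys
# usage: v.py name x y half : side crop
def crop(name,x,y,hw,f):
    s=bot.capture("side");im=s[max(0,y-hw):y+hw,max(0,x-hw):x+hw]
    cv2.imwrite(f"pics/{name}.png",cv2.resize(im,None,fx=f,fy=f,interpolation=cv2.INTER_CUBIC))
if __name__=="__main__":
    n,x,y,hw,f=sys.argv[1],*map(int,sys.argv[2:]);crop(n,x,y,hw,f)
E
python3 - <<'E'
from v import *
p=bot.read_state()["position"];a=proj("side",p);print(p,a)
cv2.imwrite("pics/side1.png",bot.capture("side")[60:300,240:560].repeat(2,0).repeat(2,1))
E
```

```text
[ 0.58436569 -0.08346494  0.16976388] [380.56039732 146.14540896]
```

View pics/side1.png

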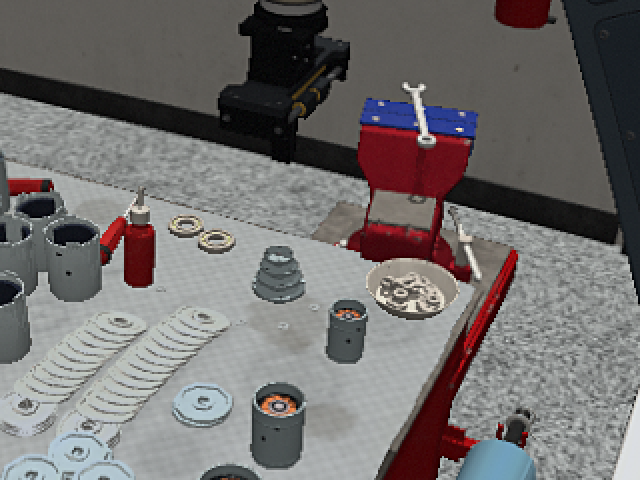

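The picture shows closed empty fingers at about (381,130) and the pile still at (379,197). The cap wasn't held, so I'll check the pile closely.

Run:
```python
from h import *
print("tip pred",proj("side",np.array([.584,-.0834+.0435,.048])),proj("side",np.array([.584,-.0834+.058,.048])))
s=bot.capture("side")
c=lambda im,x,y,w,h,f:cv2.resize(im[y:y+h,x:x+w],None,fx=f,fy=f,interpolation=cv2.INTER_CUBIC)
old=cv2.imread("pics/side0.png")
cv2.imwrite("pics/c4.png",np.hstack([c(old,350,165,56,56,7),c(s,350,165,56,56,7)]))
```

```text
tip pred [370.68167801 200.15981015] [368.0318225  203.36400337]
```

View pics/c4.png

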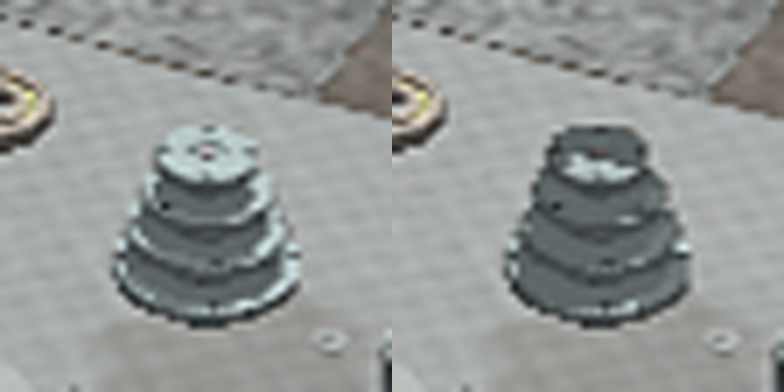

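Run:
```python
from h import *
s=bot.capture("side");st=bot.read_state();p=st["position"];print(p,st["tcp_rot"][:,2])
g=s.max(2)[95:160,355:420]
d=(g<45).astype(np.uint8)
ys=[ (x+355,95+np.nonzero(d[:,x])[0].max()) for x in range(65) if d[:,x].any()]
print(ys)
for z in(-.011,0,.01,.02): print(z,[proj("side",p+np.array([a,b,z])).round(1) for a in(-.0095,.0095) for b in(-.015,.015)])
```

```text
[ 0.58133877 -0.08250772  0.16564473] [-1.81528680e-03  6.09252469e-04 -9.99998167e-01]
[(355, np.int64(132)), (356, np.int64(133)), (357, np.int64(133)), (358, np.int64(133)), (359, np.int64(133)), (360, np.int64(134)), (361, np.int64(134)), (362, np.int64(134)), (363, np.int64(134)), (364, np.int64(134)), (365, np.int64(135)), (366, np.int64(135)), (367, np.int64(135)), (368, np.int64(135)), (369, np.int64(136)), (370, np.int64(136)), (371, np.int64(136)), (372, np.int64(136)), (373, np.int64(137)), (374, np.int64(137)), (375, np.int64(137)), (376, np.int64(137)), (377, np.int64(141)), (378, np.int64(141)), (379, np.int64(141)), (380, np.int64(141)), (381, np.int64(142)), (382, np.int64(142)), (383, np.int64(142)), (384, np.int64(142)), (385, np.int64(141)), (386, np.int64(140)), (387, np.int64(140)), (388, np.int64(140)), (389, np.int64(141)), (390, np.int64(141)), (391, np.int64(141)), (392, np.int64(142)), (393, np.int64(142)), (394, np.int64(142)), (395, np.int64(142)), (396, np.int64(142)), (397, np.int64(143)), (398, np.int64(143)), (399, np.int64(143)), (400, np.int64(143)), (401, np.int64(144)), (402, np.int64(144)), (403, np.int64(144)), (404, np.int64(144)), (405, np.int64(145)), (406, np.int64(145)), (407, np.int64(145)), (408, np.int64(145)), (409, np.int64(146)), (410, np.int64(146)), (411, np.int64(146)), (412, np.int64(146)), (413, np.int64(147)), (414, np.int64(147)), (415, np.int64(147)), (416, np.int64(147)), (417, np.int64(148)), (418, np.int64(148)), (419, np.int64(148))]
-0.011 [array([387.8, 150.5]), array([382.5, 156.5]), array([380.2, 148.6]), array([374.7, 154.4])]
0 [array([388. , 146.3]), array([382.7, 152.2]), array([380.4, 144.4]), array([374.9, 150.2])]
0.01 [array([388.3, 142.4]), array([382.9, 148.3]), array([380.6, 140.5]), array([375.1, 146.3])]
0.02 [array([388.5, 138.5]), array([383.1, 144.3]), array([380.8, 136.6]), array([375.3, 142.4])]
```

Request:
{"api": "apply_moves", "payload": {"steps": [[[0,0,0,0,0,0,1],[0,0,0,0,0,0,1],[0,0,0,0,0,0,1],[0,0,0,0,0,0,1],[0,0,0,0,0,0,1],[0,0,0,0,0,0,1],[0,0,5,0,0,0,1],[0,0,9,0,0,0,1],[0,0,11,0,0,0,1],[0,0,12,0,0,0,1],[0,0,12,0,0,0,1],[0,0,12,0,0,0,1],[0,0,12,0,0,0,1]]]}}

```text
time_s: 6.6
position: [0.5831, -0.083, 0.0476]
tcp_rot: [[1.0, 0.001, 0.002], [0.001, -1.0, -0.001], [0.002, 0.001, -1.0]]
force: [-0.1, 0.2, 0.6]
opening: 0.999
grasp_force: 0.0
```

Run:
```python
from h import *
for i in range(3):
    s=bot.capture("side");st=bot.read_state();print(st["position"],st["joint_positions"].round(2),st["force"].round(1))
p=st["position"]
c=lambda im,x,y,w,h,f:cv2.resize(im[y:y+h,x:x+w],None,fx=f,fy=f,interpolation=cv2.INTER_CUBIC)
cv2.imwrite("pics/c5.png",c(s,330,145,80,80,7))
for z in(-.011,0,.01,.02,.03): print(z,[proj("side",p+np.array([a,b,z])).round(1) for a in(-.0095,.0095) for b in(.0435,.0585)])
```

```text
[ 0.58292968 -0.08300533  0.04745703] [-18.97  39.89  94.43  -0.    45.56  70.97] [1.3 0.6 0. ]
[ 0.58273759 -0.08295155  0.04727663] [-18.97  39.91  94.44   0.    45.56  70.97] [-0.  -0.2 -0.9]
[ 0.58265112 -0.08288874  0.04712615] [-18.97  39.92  94.45   0.    45.56  70.97] [-0.4  0.7 -0.5]
-0.011 [array([374.6, 205.7]), array([371.9, 209. ]), array([367.3, 203.5]), array([364.5, 206.8])]
0 [array([374.8, 201.8]), array([372.1, 205.2]), array([367.4, 199.6]), array([364.6, 202.9])]
0.01 [array([375. , 198.3]), array([372.3, 201.6]), array([367.5, 196.1]), array([364.8, 199.4])]
0.02 [array([375.2, 194.7]), array([372.4, 198.1]), array([367.7, 192.6]), array([364.9, 195.8])]
0.03 [array([375.3, 191.1]), array([372.6, 194.4]), array([367.8, 189. ]), array([365. , 192.2])]
```

View pics/c5.png

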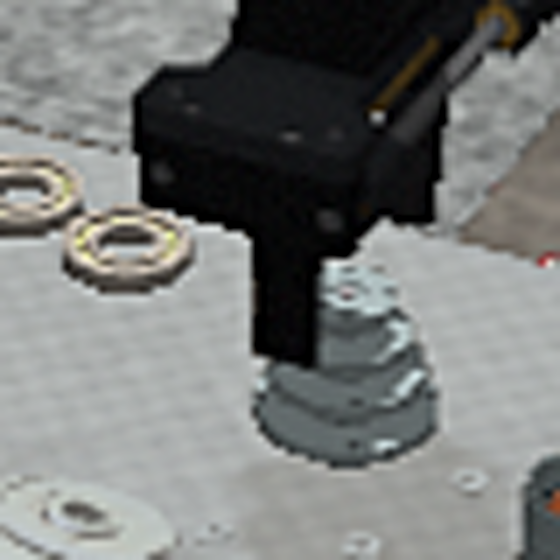

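The finger's lower corner is at about (375,197), where my projection says (372,208). The tips stand about 15–20 mm higher than the readings imply, so I'll work from what's seen: go 13 mm lower, close, and judge by the opening (36 mm should read about 0.41).

Request:
{"api": "apply_moves", "payload": {"steps": [[[0.05,0.05,1.3,0,0,0,1],[0.05,0.05,1.3,0,0,0,1],[0.05,0.05,1.3,0,0,0,-1],[0.05,0.05,1.3,0,0,0,-1],[0.05,0.05,1.3,0,0,0,-1],[0.05,0.05,1.3,0,0,0,-1],[0.05,0.05,1.3,0,0,0,-1],[0.05,0.05,1.3,0,0,0,-1]]]}}

```text
time_s: 7.75
position: [0.5828, -0.0834, 0.0335]
tcp_rot: [[1.0, 0.001, 0.0], [0.001, -1.0, -0.0], [0.0, 0.0, -1.0]]
force: [0.7, -1.2, 0.1]
opening: 0.403
grasp_force: 20.9
```

Opening 0.403 is the 36 mm flange, so it's held. I'll lift and carry it to the smallest motor.

Request:
{"api": "apply_moves", "payload": {"steps": [[[0,0,-1,0,0,0,-1],[0,0,-4,0,0,0,-1],[0,0,-8,0,0,0,-1],[-0.7,-5.4,-12,0,0,0,-1],[-1.4,-10.8,-12,0,0,0,-1],[-2.1,-16.2,-12,0,0,0,-1],[-2.8,-21.6,-12,0,0,0,-1],[-3.5,-27,-12,0,0,0,-1],[-4.2,-32.4,-12,0,0,0,-1],[-4.9,-37.8,-12,0,0,0,-1],[-5.6,-43.2,-12,0,0,0,-1],[-6.3,-48.6,-12,0,0,0,-1],[-6.7,-53.4,-12,0,0,0,-1],[-6.7,-53.4,-10,0,0,0,-1],[-6.7,-53.4,-6,0,0,0,-1],[-6.7,-53.4,-6,0,0,0,-1],[-6.7,-53.4,-6,0,0,0,-1]]]}}

```text
time_s: 9.88
position: [0.516, 0.4509, 0.0947]
tcp_rot: [[1.0, 0.001, 0.001], [0.001, -1.0, 0.001], [0.001, -0.001, -1.0]]
force: [-0.2, -0.2, -0.3]
opening: 0.396
grasp_force: 30.0
```

Run:
```python
from h import *
s=bot.capture("side");st=bot.read_state();p=st["position"];print(p,st["opening"],st["grasp_force"])
print("cap top/centre pred",[proj("side",p+np.array([0,0,z])).round(1) for z in(.0265,.0205)], "rim",proj("side",np.array([.5155,.4507,.052])))
c=lambda im,x,y,w,h,f:cv2.resize(im[y:y+h,x:x+w],None,fx=f,fy=f,interpolation=cv2.INTER_CUBIC)
cv2.imwrite("pics/c6.png",np.hstack([c(s,225,290,110,110,5)]))
```

```text
[0.51645575 0.45120121 0.0954033 ] 0.3959763313357231 29.999861419200897
cap top/centre pred [array([279.9, 331.6]), array([280.1, 334.1])] rim [283.46481396 359.04002153]
```

View pics/c6.png

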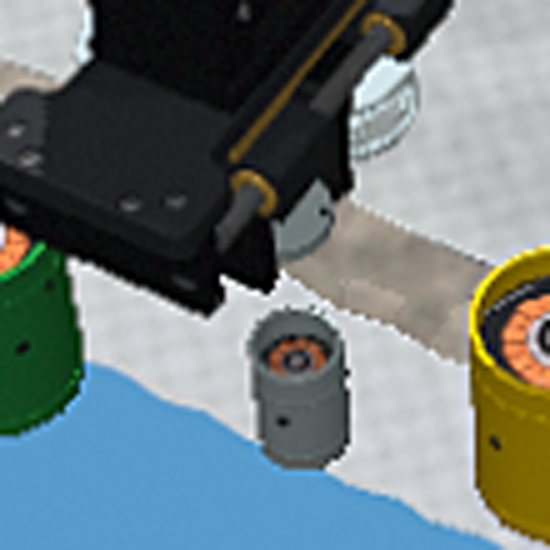

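The picture shows the cap between the jaws, above the motor mouth at (284,359), with the green and yellow motors clear of the body on both sides. I'll lower it slowly.

Request:
{"api": "apply_moves", "payload": {"steps": [[[0,0,2,0,0,0,-1],[-0.1,0,4,0,0,0,-1],[-0.1,0,5,0,0,0,-1],[-0.1,0,5.5,0,0,0,-1],[-0.1,0,5.8,0,0,0,-1],[-0.1,0,6,0,0,0,-1],[-0.1,0,6,0,0,0,-1]]]}}

```text
time_s: 10.8
position: [0.5147, 0.4506, 0.0338]
tcp_rot: [[1.0, 0.001, 0.001], [0.001, -1.0, 0.0], [0.001, -0.0, -1.0]]
force: [-0.1, -0.9, -0.3]
opening: 0.396
grasp_force: 30.0
```

Request:
{"api": "apply_moves", "payload": {"steps": [[[0,0,0.15,0,0,0,-1],[0,0,0.15,0,0,0,-1]]]}}

```text
time_s: 11.05
position: [0.5145, 0.4507, 0.0322]
tcp_rot: [[1.0, 0.001, 0.001], [0.001, -1.0, 0.0], [0.001, -0.0, -1.0]]
force: [-0.1, -0.7, -0.2]
opening: 0.397
grasp_force: 30.0
```

Request:
{"api": "apply_moves", "payload": {"steps": [[[0,0,0,0,0,0,0.3],[0,0,0,0,0,0,0.3],[0,0,0,0,0,0,0.3],[0,0,-3,0,0,0,0.3],[0,0,-8,0,0,0,0.6],[0,0,-13,0,0,0,1],[0,10,-13,0,0,0,1],[0,16,-13,0,0,0,1],[0,21,-13,0,0,0,1],[0,21,-13,0,0,0,1],[0,21,-13,0,0,0,1]]]}}

```text
time_s: 12.42
position: [0.5145, 0.2392, 0.1622]
tcp_rot: [[1.0, -0.002, -0.0], [-0.002, -1.0, 0.0], [-0.0, -0.0, -1.0]]
force: [-0.2, 0.3, 0.3]
opening: 0.999
grasp_force: 0.0
```

Run:
```python
from h import *
s=bot.capture("side");t=bot.capture("top");print(bot.read_state()["position"])
c=lambda im,x,y,w,h,f:cv2.resize(im[y:y+h,x:x+w],None,fx=f,fy=f,interpolation=cv2.INTER_CUBIC)
cv2.imwrite("pics/c7.png",np.hstack([c(s,260,335,50,60,8),c(s,352,160,50,60,8)]))
cv2.imwrite("pics/top1.png",t)
```

```text
[0.51473318 0.24122007 0.16216278]
```

View pics/c7.png

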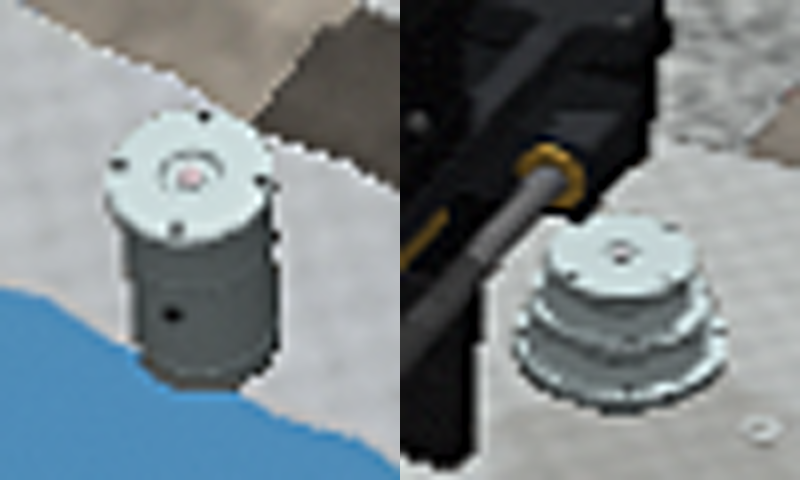

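The left crop shows the small cap on its motor, hub at about (283.3,356.7). The right crop shows the three-cap pile undisturbed. I'll check the seat's tilt and height numerically.

```bash
cat > e.py <<'E'
from h import *
def ell(n,im,c,r,th,R,z):
    g=im[:,:,1];x,y=map(int,c);w=cv2.resize(g[y-r:y+r,x-r:x+r],None,fx=4,fy=4,interpolation=cv2.INTER_CUBIC)
    m=(w>th).astype(np.uint8);m=cv2.morphologyEx(m,cv2.MORPH_OPEN,np.ones((5,5)))
    k,l,s,ce=cv2.connectedComponentsWithStats(m);i=l[2*4*r//2,2*4*r//2]
    if i==0:i=1+s[1:,4].argmax()
    cs,_=cv2.findContours((l==i).astype(np.uint8),0,2);h=cv2.convexHull(cs[0])
    (a,b),ax,an=cv2.fitEllipse(h);ctr=((a+.5)/4-.5+x-r,(b+.5)/4-.5+y-r)
    th_=np.linspace(0,6.28,60);P=np.array([proj(n,np.array([*onz(n,ctr,z)[:2],z])+R*np.array([np.cos(q),np.sin(q),0])) for q in th_],np.float32)
    e=cv2.fitEllipse(P)
    print(n,"ctr",np.round(ctr,2),"axes",np.round(np.array(ax)/4,1),round(an),"expected",np.round(e[1],1),round(e[2]),"xy",onz(n,ctr,z).round(4),s[i,4])
E
python3 - <<'E'
from e import *
s=bot.capture("side");t=bot.capture("top")
print(s[345:368,268:300,1][::2,::2])
for th in(150,170,190):ell("side",s,(283,357),16,th,.018,.058)
print(t[255:270,212:230,1])
ell("side",s,(379,192),16,170,.023,.045)
E
```

```text
[[187 191 188 184 185 192 198 197 124 138 144 141 143 159  74  79]
 [185 191 196 192 189 192 190 186 190 134 142 144 146  70  78  80]
 [189 190 194 191 185 185 225 222 178 160 209 140  62  72  73  75]
 [184 183 187 188 193 218 217 218 222 221 219 227 105  74  68  74]
 [186 183 189 176 221 218 223 217 200 219 220 219 229 192 210  68]
 [193 187 191  63 204 221 149 226 228 157 221 220 226 186 189 193]
 [188 182 185 229 222 220 190 158 190 217 220 224  34 168 185 189]
 [190 187 193 205 219 218 222 222 221 221 219 221 245 195 191 194]
 [193 187 191 151 226 220 221 223 220 221 223 235 100 199 186 188]
 [186 186 185 163 104 218 240  96 232 232 195 107  67 165 187 187]
 [189 189 187 201  65  74  98 144 113  76  74  77  74 129 188 188]
 [189 189 182 195  74  83  85  83  83  80  82  79  80 156 191 182]]
side ctr [275.16 358.22] axes [32.5 57.5] 108 expected [17.  21.6] 82 xy [0.5258 0.4597 0.058 ] 10476
side ctr [274.6 358.1] axes [32.2 58.9] 108 expected [17.  21.6] 82 xy [0.5267 0.4599 0.058 ] 9967
side ctr [283.24 356.15] axes [16.2 21.3] 84 expected [16.9 21.5] 83 xy [0.5162 0.4495 0.058 ]
[... 534 characters left out ...]
83 205 217 214 205 207 204 201 203 209 218 220 213 176  99  70 103 144]
 [141 172 210 217 210 201 201 204 208 216 220 218 204 158  88  69 110 154]
 [138 174 211 219 219 215 214 215 216 219 220 214 189 130  74  76 122 163]
 [137 170 207 219 221 220 221 218 214 213 213 197 155  96  65  77 124 164]
 [132 151 187 208 217 220 218 210 192 185 184 154 104  69  64  90 133 166]
 [127 134 149 174 199 207 205 195 164 143 133 103  73  66  84 122 157 170]
 [127 127 131 138 153 158 160 150 130 110  94  87  96 103 124 153 169 172]
 [128 127 128 129 130 131 139 151 151 141 123 130 151 159 161 167 170 172]]
side ctr [381.09 197.24] axes [33.3 45.7] 38 expected [11.1 19.5] 93 xy [ 0.569  -0.0661  0.045 ] 7210
```

The ellipse matches a flat seat (16.2×21.3 px against 16.9×21.5 expected), centred within 1 mm. On to cap 46.

Request:
{"api": "apply_moves", "payload": {"steps": [[[1.4,6,0,0,0,0,1],[2.7,12,0,0,0,0,1],[4,18,0,0,0,0,1],[5.4,24,0,0,0,0,1],[6.8,30,0,0,0,0,1],[6.9,32.4,0,0,0,0,1],[6.9,32.4,2,0,0,0,1],[6.9,32.4,7,0,0,0,1],[6.9,32.4,11,0,0,0,1],[6.9,32.4,13.5,0,0,0,1],[6.9,32.4,14.3,0,0,0,1],[6.9,32.4,14.3,0,0,0,1],[6.9,32.4,14.3,0,0,0,1]]]}}

```text
time_s: 14.25
position: [0.585, -0.0833, 0.0201]
tcp_rot: [[1.0, 0.002, 0.002], [0.002, -1.0, -0.001], [0.002, 0.001, -1.0]]
force: [0.5, 0.1, -0.2]
opening: 1.003
grasp_force: 0.0
```

Request:
{"api": "apply_moves", "payload": {"steps": [[[-0.1,0,0.1,0,0,0,1],[-0.1,0,0.1,0,0,0,-1],[-0.1,0,0.1,0,0,0,-1],[-0.1,0,0.1,0,0,0,-1],[-0.1,0,0.1,0,0,0,-1],[-0.1,0,0.1,0,0,0,-1],[-0.1,0,0.1,0,0,0,-1]]]}}

```text
time_s: 15.12
position: [0.5828, -0.0834, 0.0179]
tcp_rot: [[1.0, 0.001, 0.0], [0.001, -1.0, -0.0], [0.0, 0.0, -1.0]]
force: [-0.1, -1.0, -0.1]
opening: 0.515
grasp_force: 30.0
```

Request:
{"api": "apply_moves", "payload": {"steps": [[[0,0,-1,0,0,0,-1],[0,0,-4,0,0,0,-1],[0,0,-8,0,0,0,-1],[-3,-2,-10,0,0,0,-1],[-7,-4,-10,0,0,0,-1],[-11.5,-6.9,-10,0,0,0,-1],[-11.5,-6.9,-10,0,0,0,-1],[-11.5,-6.9,-8,0,0,0,-1],[-11.5,-6.9,-6,0,0,0,-1],[-11.5,-6.9,-5,0,0,0,-1],[-11.5,-6.9,-5,0,0,0,-1],[-11.5,-6.9,-5,0,0,0,-1]]]}}

```text
time_s: 16.62
position: [0.4684, -0.0146, 0.0684]
tcp_rot: [[1.0, 0.001, 0.001], [0.001, -1.0, -0.0], [0.001, 0.0, -1.0]]
force: [0.4, 0.6, -0.7]
opening: 0.517
grasp_force: 30.0
```

Request:
{"api": "apply_moves", "payload": {"steps": [[[-0.05,0,1,0,0,0,-1],[-0.05,0,1.6,0,0,0,-1],[-0.05,0,2.1,0,0,0,-1],[-0.05,0,2.4,0,0,0,-1],[-0.05,0,2.5,0,0,0,-1],[-0.05,0,2.5,0,0,0,-1]]]}}

```text
time_s: 17.38
position: [0.4677, -0.0149, 0.043]
tcp_rot: [[1.0, 0.001, 0.001], [0.001, -1.0, -0.001], [0.001, 0.001, -1.0]]
force: [0.1, -3.1, 0.8]
opening: 0.512
grasp_force: 30.0
```

Request:
{"api": "apply_moves", "payload": {"steps": [[[0,0,0,0,0,0,0.35],[0,0,0,0,0,0,0.35],[0,0,0,0,0,0,0.35],[0,0,-3,0,0,0,0.35],[0,0,-7,0,0,0,0.6],[0,0,-11,0,0,0,1],[4,2.5,-11,0,0,0,1],[8,5,-11,0,0,0,1],[11.6,6.9,-11,0,0,0,1],[11.6,6.9,-11,0,0,0,1],[11.6,6.9,-11,0,0,0,1]]]}}

```text
time_s: 18.75
position: [0.5818, -0.0825, 0.1523]
tcp_rot: [[1.0, 0.001, -0.003], [0.001, -1.0, 0.001], [-0.003, -0.001, -1.0]]
force: [0.3, 0.3, -0.6]
opening: 1.005
grasp_force: 0.0
```

Run:
```python
from e import *
s=bot.capture("side");st=bot.read_state();print(st["position"])
print("exp hub",proj("side",np.array([.4675,-.0148,.069])))
for th in(170,190,205):ell("side",s,(413,213),16,th,.023,.069)
c=lambda im,x,y,w,h,f:cv2.resize(im[y:y+h,x:x+w],None,fx=f,fy=f,interpolation=cv2.INTER_CUBIC)
cv2.imwrite("pics/c8.png",np.hstack([c(s,385,190,56,60,7),c(s,352,160,56,60,7)]))
```

```text
[ 0.58147813 -0.08232531  0.15237566]
exp hub [414.21212443 212.43259117]
side ctr [408.68 200.53] axes [13.1 33.9] 86 expected [11.6 20.4] 95 xy [ 0.4952 -0.0514  0.069 ] 2770
side ctr [428.12 207.15] axes [1.  4.6] 1 expected [12.  20.8] 97 xy [ 0.4472 -0.0479  0.069 ] 57Traceback (most recent call last):
  File "<stdin>", line 4, in <module>
  File "e.py", line 8, in ell
    (a,b),ax,an=cv2.fitEllipse(h);ctr=((a+.5)/4-.5+x-r,(b+.5)/4-.5+y-r)
                ~~~~~~~~~~~~~~^^^
cv2.error: OpenCV(4.12.0) /io/opencv/modules/imgproc/src/shapedescr.cpp:361: error: (-201:Incorrect size of input array) There should be at least 5 points to fit the ellipse in function 'fitEllipseNoDirect'
```

Run:
```python
from h import *
s=bot.capture("side");print(bot.read_state()["position"])
c=lambda im,x,y,w,h,f:cv2.resize(im[y:y+h,x:x+w],None,fx=f,fy=f,interpolation=cv2.INTER_CUBIC)
cv2.imwrite("pics/c8.png",np.hstack([c(s,385,190,56,60,7),c(s,352,160,56,60,7)]))
```

```text
[ 0.58155998 -0.08227472  0.1525443 ]
```

View pics/c8.png

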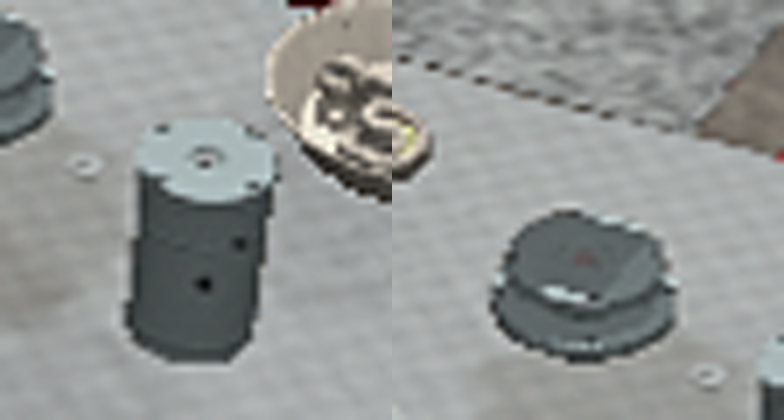

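The hub of cap 46 is at (414.1,212.1), with (414.2,212.4) expected, so it's flat and seated. The pile of two is undisturbed with its hub at (379,196). On to cap 56.

Request:
{"api": "apply_moves", "payload": {"steps": [[[0.2,0.1,5,0,0,0,1],[0.2,0.1,10,0,0,0,1],[0.2,0.1,13,0,0,0,1],[0.2,0.1,14.5,0,0,0,1],[0.2,0.1,14.8,0,0,0,1],[0.2,0.1,14.8,0,0,0,1],[0.2,0.1,14.8,0,0,0,1]]]}}

```text
time_s: 19.73
position: [0.5863, -0.0846, 0.0063]
tcp_rot: [[1.0, 0.001, 0.003], [0.001, -1.0, -0.001], [0.003, 0.001, -1.0]]
force: [1.0, 0.2, -0.8]
opening: 0.999
grasp_force: 0.0
```

Request:
{"api": "apply_moves", "payload": {"steps": [[[-0.15,-0.1,0.1,0,0,0,1],[-0.15,-0.1,0.1,0,0,0,1],[-0.15,-0.1,0.1,0,0,0,1],[-0.15,-0.1,0.1,0,0,0,1]]]}}

```text
time_s: 20.23
position: [0.5838, -0.0833, 0.004]
tcp_rot: [[1.0, 0.001, 0.0], [0.001, -1.0, -0.0], [0.0, 0.0, -1.0]]
force: [0.2, 0.5, 1.0]
opening: 0.997
grasp_force: 0.0
```

Request:
{"api": "apply_moves", "payload": {"steps": [[[0,0,0,0,0,0,-1],[0,0,0,0,0,0,-1],[0,0,0,0,0,0,-1],[0,0,0,0,0,0,-1],[0,0,0,0,0,0,-1],[0,0,0,0,0,0,-1]]]}}

```text
time_s: 20.98
position: [0.5838, -0.0834, 0.0039]
tcp_rot: [[1.0, 0.001, 0.0], [0.001, -1.0, -0.0], [0.0, 0.0, -1.0]]
force: [0.2, -0.3, 0.0]
opening: 0.631
grasp_force: 30.0
```

Request:
{"api": "apply_moves", "payload": {"steps": [[[0,0,-1,0,0,0,-1],[0,0,-4,0,0,0,-1],[0,0,-9,0,0,0,-1],[0,0,-14,0,0,0,-1],[-2.3,-5,-14,0,0,0,-1],[-4.6,-10,-14,0,0,0,-1],[-6.8,-15,-14,0,0,0,-1],[-9.1,-20,-14,0,0,0,-1],[-11.4,-25.1,-14,0,0,0,-1],[-11.4,-25.1,-14,0,0,0,-1],[-11.4,-25.1,-11,0,0,0,-1],[-11.4,-25.1,-8,0,0,0,-1],[-11.4,-25.1,-8,0,0,0,-1],[-11.4,-25.1,-8,0,0,0,-1]]]}}

```text
time_s: 22.72
position: [0.4705, 0.1671, 0.0847]
tcp_rot: [[1.0, 0.0, 0.001], [0.0, -1.0, 0.0], [0.001, -0.0, -1.0]]
force: [-0.5, 0.3, -1.3]
opening: 0.631
grasp_force: 30.0
```

Request:
{"api": "apply_moves", "payload": {"steps": [[[-0.05,-0.05,1,0,0,0,-1],[-0.05,-0.05,1.8,0,0,0,-1],[-0.05,-0.05,2.4,0,0,0,-1],[-0.05,-0.05,2.8,0,0,0,-1],[-0.05,-0.05,2.95,0,0,0,-1],[-0.05,-0.05,2.95,0,0,0,-1]]]}}

```text
time_s: 23.48
position: [0.4695, 0.1681, 0.0544]
tcp_rot: [[1.0, 0.001, 0.001], [0.001, -1.0, -0.0], [0.001, 0.0, -1.0]]
force: [-0.1, -1.1, -0.8]
opening: 0.626
grasp_force: 30.0
```

Home height with no press. I'll release and go back above the last cap.

Request:
{"api": "apply_moves", "payload": {"steps": [[[0,0,0,0,0,0,0.5],[0,0,0,0,0,0,0.5],[0,0,0,0,0,0,0.5],[0,0,-3,0,0,0,0.5],[0,0,-7,0,0,0,0.6],[0,0,-9,0,0,0,1],[2.3,5,-9,0,0,0,1],[4.6,10,-9,0,0,0,1],[6.8,15,-9,0,0,0,1],[9.1,20,-9,0,0,0,1],[11.4,25.1,-9,0,0,0,1],[11.4,25.1,-9,0,0,0,1],[11.4,25.1,-4,0,0,0,1],[11.4,25.1,1,0,0,0,1],[11.4,25.1,4.5,0,0,0,1],[11.4,25.1,5,0,0,0,1],[11.4,25.1,5,0,0,0,1],[11.4,25.1,5,0,0,0,1]]]}}

```text
time_s: 25.72
position: [0.5845, -0.0829, 0.0062]
tcp_rot: [[1.0, 0.001, 0.003], [0.001, -1.0, -0.001], [0.003, 0.001, -1.0]]
force: [-0.3, 0.1, 0.2]
opening: 1.003
grasp_force: 0.0
```

Run:
```python
from h import *
s=bot.capture("side");print(bot.read_state()["position"])
print("exp hub56",proj("side",np.array([.4695,.1678,.080])),"exp cap66",proj("side",np.array([.5835,-.0836,.015])))
c=lambda im,x,y,w,h,f:cv2.resize(im[y:y+h,x:x+w],None,fx=f,fy=f,interpolation=cv2.INTER_CUBIC)
cv2.imwrite("pics/c9.png",np.hstack([c(s,350,232,56,70,7),c(s,350,165,56,70,7)]))
```

```text
[ 0.58448226 -0.0829871   0.00624399]
exp hub56 [379.43265695 256.85843269] exp cap66 [377.99469742 202.13532033]
```

View pics/c9.png

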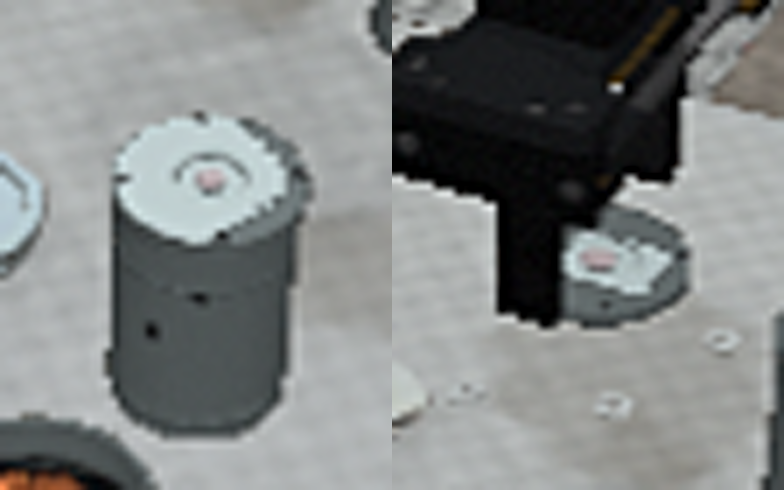

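Cap 56 is seated: its hub is at (379.7,257.3), with (379.4,256.9) expected. Cap 66's hub at (379.3,201.7) suggests it lies about 2 mm nearer in x. I'll lower carefully.

Request:
{"api": "apply_moves", "payload": {"steps": [[[-0.2,0.05,0.6,0,0,0,1],[-0.2,0.05,1,0,0,0,1],[-0.2,0.05,1.3,0,0,0,1],[-0.2,0.05,1.5,0,0,0,1],[-0.2,0.05,1.5,0,0,0,1],[-0.2,0.05,1.5,0,0,0,1]]]}}

```text
time_s: 26.52
position: [0.5813, -0.0833, -0.0106]
tcp_rot: [[1.0, 0.001, 0.0], [0.001, -1.0, -0.0], [0.0, 0.0, -1.0]]
force: [-0.6, 1.1, 0.0]
opening: 0.996
grasp_force: 0.0
```

Request:
{"api": "apply_moves", "payload": {"steps": [[[0,0,0,0,0,0,-1],[0,0,0,0,0,0,-1],[0,0,0,0,0,0,-1],[0,0,0,0,0,0,-1],[0,0,0,0,0,0,-1],[0,0,0,0,0,0,-1]]]}}

```text
time_s: 27.28
position: [0.5814, -0.0835, -0.0105]
tcp_rot: [[1.0, 0.001, 0.0], [0.001, -1.0, -0.0], [0.0, 0.0, -1.0]]
force: [0.3, -0.4, 1.3]
opening: 0.745
grasp_force: 30.0
```

Request:
{"api": "apply_moves", "payload": {"steps": [[[0,0,-1,0,0,0,-1],[0,0,-4,0,0,0,-1],[0,0,-9,0,0,0,-1],[0,0,-15,0,0,0,-1],[-1.8,-5.5,-15,0,0,0,-1],[-3.6,-11,-15,0,0,0,-1],[-5.4,-16.5,-15,0,0,0,-1],[-7.2,-22,-15,0,0,0,-1],[-9,-27.5,-15,0,0,0,-1],[-10.8,-33,-15,0,0,0,-1],[-12.7,-39.1,-15,0,0,0,-1],[-12.7,-39.1,-15,0,0,0,-1],[-12.7,-39.1,-12,0,0,0,-1],[-12.7,-39.1,-10.5,0,0,0,-1],[-12.7,-39.1,-10.5,0,0,0,-1],[-12.7,-39.1,-10.5,0,0,0,-1]]]}}

```text
time_s: 29.28
position: [0.4546, 0.3072, 0.095]
tcp_rot: [[1.0, -0.0, 0.001], [-0.0, -1.0, 0.0], [0.001, -0.0, -1.0]]
force: [-0.5, 1.2, -2.1]
opening: 0.743
grasp_force: 30.0
```

Request:
{"api": "apply_moves", "payload": {"steps": [[[0,0,1,0,0,0,-1],[0,0,1.8,0,0,0,-1],[0,0,2.4,0,0,0,-1],[0,0,2.8,0,0,0,-1],[0,0,2.95,0,0,0,-1],[0,0,2.95,0,0,0,-1]]]}}

```text
time_s: 30.02
position: [0.4538, 0.3072, 0.0648]
tcp_rot: [[1.0, 0.001, -0.0], [0.001, -1.0, -0.001], [-0.0, 0.001, -1.0]]
force: [1.0, -2.5, -3.0]
opening: 0.743
grasp_force: 30.0
```

Request:
{"api": "apply_moves", "payload": {"steps": [[[0,0,0,0,0,0,0.8],[0,0,0,0,0,0,0.8],[0,0,0,0,0,0,0.8],[0,0,0,0,0,0,0.8],[0,0,-3,0,0,0,0.8],[0,0,-8,0,0,0,0.8],[0,0,-14,0,0,0,0.8],[0,0,-20,0,0,0,0.8],[4,6,-20,0,0,0,0.8],[8,12,-20,0,0,0,0.8],[12,18,-20,0,0,0,0.8],[12,24,-20,0,0,0,0.8],[12,30,-20,0,0,0,0.8],[12,36,-20,0,0,0,0.8],[12,36,-20,0,0,0,0.8]]]}}

```text
time_s: 31.9
position: [0.5742, -0.0559, 0.2648]
tcp_rot: [[1.0, -0.003, 0.0], [-0.003, -1.0, -0.001], [0.0, 0.001, -1.0]]
force: [1.4, -0.2, 0.3]
opening: 0.9
grasp_force: 0.0
```

Run:
```python
from h import *
s=bot.capture("side");print(bot.read_state()["position"])
print("exp hub66",proj("side",np.array([.4543,.3074,.090])))
cv2.imwrite("pics/c10.png",cv2.resize(s[160:400,250:490],None,fx=2.5,fy=2.5,interpolation=cv2.INTER_CUBIC))
```

```text
[ 0.57433392 -0.0564079   0.26482655]
exp hub66 [354.73795324 301.46358686]
```

View pics/c10.png

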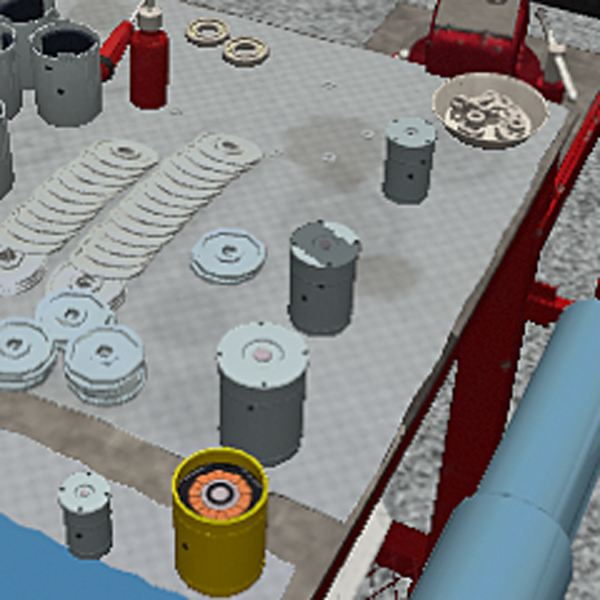

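All four caps are on. Cap 66's hub is at (354.9,301.7), with (354.7,301.5) expected; the bottle and dish haven't moved.

```bash
python3 -c "
from rig import bot
print(bot.hand_in())"
```

```text
the job is handed in; nothing more can be done
None
```

All four end caps are on their matching motors, and each looked flat and centred in the camera pictures; the bottle and dish look undisturbed, and I handed the job in at about 32 s.

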